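# Clip the lid onto a filled cake box

## Task

Take the blue lid by its grip bar and set it squarely over the open white box of cakes in the packing nest, then press it straight down, following it as it gives on its springs, firmly but without crushing it, until the clips at both ends snap under the orange rim bars and the lid is fully home and level. Let go, and leave the other things on the table where they are.

Things in the scene. Friction and masses are not known exactly. Their poses are not given: they have to be found in the camera images.
- lid: loose blue lid, about 160 g; plate 80 (x) x 114 (y) x 4 mm. Origin: centre of the plate's underside, 22 mm above the table as the lid stands on its clip arms; z up. On the x sides flared flaps, 74 mm apart inside, reach 18 mm down. The same turned by half a turn. Not measured while held
- lid_grip (a point): middle of the upright grip bar on the lid, 19 mm above the lid's origin. The bar is 16 mm thick (x), 56 mm long (y) and ends 34 mm above the origin; grip it across x. Not measured while held
- lid_clip_a (a point): tip of the hook of the rigid clip arm at the lid's +y end, 52.5 mm from the centre and 11 mm below the origin. The arm is 24 mm wide (x), reaches 22 mm below the origin, with a sloped lead-in under the hook; 126 mm over both arms. Not measured while held
- lid_clip_b (a point): the same for the clip arm at the lid's -y end
- box_rim (a point): centre of the open top of the white box (outside 70 (x) x 92 (y) x 45 mm), level with its top edge, 81 mm above the table when not pressed; y along the box, z up. Home, the lid's origin is here, lid y along box y (either way round). The clips touch 11 mm above home and snap 6 to 3 mm above home at a push of 8 to 25 N, not known beforehand, which then drops sharply
- nest: fixed grey packing nest that keeps the box: base 130 (x) x 110 (y) x 14 mm, two cheeks 42 mm tall. Origin: centre of the underside; axes as box_rim. The box rides on springs: it sinks about 1 mm per 1.2 N, so it gives way before the clips snap, and comes to a hard stop 18 mm down. More than 50 N, even briefly, crushes it: press slowly, ease off before letting go
- rim_a (a joint): how far (m) the orange sprung rim bar at the box's +y end is pushed inward: 0 free, 0.0055 the most. The bar is 5 mm thick, 49 mm long along x, its middle 53 mm from the box centre and 6 mm below box_rim; 1 mm takes about 1.7 N, 3 mm about 3 N. Back at 0 with the lid home means that clip is snapped in
- rim_b (a joint): the same for the rim bar at the box's -y end
- cake_tray: clear plastic tray 90 x 70 mm with two red-brown cakes, 31 mm tall; bystander, leave alone. Origin: centre of its underside
- spatula: spatula 160 mm long lying flat; bystander, leave alone. Origin: on its underside
- packed_box: finished all-white closed box 80 x 105 x 68 mm, nothing to do with it; bystander, leave alone. Origin: centre of its underside
- spice_jar: jar with red cap, 68 mm across, 100 mm tall; bystander, leave alone. Origin: centre of its underside
- crumb_bowl: steel bowl 110 mm across, 50 mm tall; bystander, leave alone. Origin: centre of its underside
- cutter: steel block cutter 50 x 50 mm, 70 mm tall, with a red grip; bystander, leave alone. Origin: centre of its underside
- tape_roll: brown ring of 90 mm diameter, 30 mm tall; bystander, leave alone. Origin: centre of its underside

How it is judged:
On the way, in this order (a step that is already met when the one before it is completed fails the run):
1. the lid is held over the box, within 30 mm of its centre, not yet home (horizontal distance between lid and box_rim below 0.03 m and z of lid in the frame of box_rim between 0.004 and 0.15 m), for 0.05 s.
2. both clips have snapped under the rim bars and the lid is home (x of lid in the frame of box_rim between -0.004 and 0.004 m and y of lid in the frame of box_rim between -0.004 and 0.004 m and z of lid in the frame of box_rim between -0.003 and 0.002 m and angle between lid's own z axis and vertical below 0.03 rad and value of joint each of rim_a, rim_b below 0.0015 m), for 0.2 s.
At the end, for the whole second after the job is handed in: the lid rests home on the box: within 4 mm of its centre each way, its underside within 2 mm of the box's top edge, tilted less than 0.03 rad, both rim bars back out to within 1.5 mm, the lid at rest and let go (all of step 2 and linear speed of lid below 0.02 m/s); the robot touches nothing.
It fails at once if the box or nest is pushed with more than 50 N (contact force between anything else and nest above 50 N).
It fails at once if another thing on the table is moved more than 30 mm (distance of any of cake_tray, spatula, packed_box, spice_jar, crumb_bowl, cutter, tape_roll from where it was at the start of the episode above 0.03 m).
It also fails if it takes over 58 s, if anything falls off the work surface, if the arm or the gripper's body presses on something with over 40 N, if the wrist force passes 120 N, or if a joint passes its speed limit or range.

## Robot

A 6-joint arm with a two-finger parallel gripper is mounted at the origin on the work surface. World frame = base frame: x ahead of the robot, y to its left, z up, the work surface at z = 0. Lengths are in m, angles in rad, forces in N, time in s.
With the tool pointing down it reaches from about 0.375 to 0.9 m from the base axis. Payload 3.1 kg.
Tool frame: the origin (TCP) lies midway between the tips of the shut fingers; the grasp point (between the pads) lies 19 mm behind it (manip.grip_depth is the distance from the TCP to the grasp point, in m); z points along the fingers, y is the line along which they close (so a half turn about z gives the same grasp; the last joint's range is limited). The gripper opens to 85 mm and grips with 20 to 120 N. Pads are 22 mm wide; open, the fingers measure 114 mm over their backs; the gripper's body (76 mm by 85 mm) begins 54 mm behind the grasp point. The pads swing forward as they close: fully open they stand 13 mm farther back than shut.
Start: joints at [-1.466, 0.527, 1.433, -0, 1.181, -0.178], TCP at [0.175, -0.6, 0.231] pointing down, gripper open.
Joint ranges: [-3.08, 3.08], [-0.75, 2.2], [0.22, 2.44], [-1.43, 4.57], [0, 2.65], [-2.85, 2.85]. Speed limits (rad/s): [2.79, 2.79, 3.14, 3.14, 3.14, 3.14].

## Interface

Orientations are given as a unit quaternion [x, y, z, w].
In Python, from station import telemetry, snapshot, manip gives the robot as it stands. The module is installed in compiled form; this text tells all that it offers.
- The arm moves only by the shell command python3 -m crank 'ROWS' [OPENING] [FORCE]. ROWS is text: rows parted by semicolons, each of 6 numbers parted by spaces: the shift along the tool's x, y, z as a fraction of full scale, then the turn, a rotation vector about the tool's x, y, z as a fraction of full scale. A call has exactly 5 rows; each row shifts and turns the commanded pose from where the row before left it, along the tool's axes as they then stand; what a row does not reach is not made up. Full scale, the value 1, is 4 cm for a shift and 90 degrees for a turn. A row lasts 1/10 s, in which the tool goes at most 50 mm and 8.59 degrees, less where a joint would pass 70% of its speed; a pose out of reach is approached as far as the arm can. A call with a number of a shift or a turn outside -1 to 1 is refused whole. A call with a gripper value outside its range is refused whole. OPENING is the opening, from -1 (shut) to 1 (fully open), set as the call begins (- or left out, the last holds). The fingers move at their own pace and stop on an object; FORCE is the grip in N (left out, the last holds). Time passes only in rows, so rows that do not move let the fingers close, or fill a call up. It gives the time, the measured TCP pose, the force, the opening and the grip force at its end, in the units of the state.
- telemetry.sense(): the state, without advancing time (a new reading comes with each control period).
- snapshot(name): name is "scene" or "top" or "wrist"; returns a dict with "image" (384x512x3 uint8, red, green, blue), "depth" (384x512 float32, m along the optical axis (not along the pixel's ray), 0 where there is no reading), "camera_matrix" (3x3 intrinsics, pixels), "k1" (the pictures are not rectified: a ray, as slopes to the right and down, at radius r is drawn at 1 + k1 r^2 times it, then the intrinsics apply), "rvec" (rotation vector, rad) and "tvec" (3), from world to camera coordinates, as OpenCV has them. Camera axes: x right, y down, z forward; pixel columns grow to the right and rows downward; lengths in m; the calibration is good to about 2 mm. A picture is of the moment at which its call begins.
- manip.sign_off(): hands the job in; it is judged then, once.
The state is a dict: "t": time; "q": joint angles; "qd": joint speeds; "tau": joint torques, N m; "tcp_pos": TCP position; "tool_rot": TCP orientation; "force": force on the tool from outside, world axes, zero at the start; "ft_torque": the same for the moment, N m; "finger_gap": opening from 0.0 (shut) to 1.0 (fully open); "gripper_force": force on a finger pad.
Only numpy, scipy, OpenCV 4.12 (cv2) and the standard library are available. Lean on these libraries where they do the work, as an engineer would, in place of code of your own. Each camera call takes 0.05 s, during which the arm holds its last target. There are 200 camera calls.

## Working session

There is one attempt and no reset: what is moved stays moved. The work goes in short steps, Python scripts to look and compute and a shell command to move; the robot and the scene stay as the last step left them, time stands still between calls to the robot, and variables do not carry over. Pictures are saved under pics/ and viewed, at most 10 in all, crops included, and the job is handed in when it is done.

```bash
mkdir -p pics
python3 - <<'E'
from station import telemetry, snapshot, manip
import cv2,numpy as np,pickle
s=telemetry.sense()
print({k:np.round(v,3) for k,v in s.items()},manip.grip_depth)
D={n:snapshot(n) for n in("scene","top")}
pickle.dump(D,open('d0.pkl','wb'))
for n in D:
    d=D[n];print(n,d['camera_matrix'].tolist(),d['k1'],d['rvec'],d['tvec'])
    cv2.imwrite(f'pics/{n}0.png',d['image'][:,:,::-1])
E
```

```text
{'t': np.float64(0.0), 'q': array([-1.466,  0.528,  1.434,  0.   ,  1.181, -0.178]), 'qd': array([-0.001,  0.   , -0.003,  0.   ,  0.001,  0.   ]), 'tau': array([ 0.0000e+00, -4.4235e+01, -1.7803e+01, -0.0000e+00,  8.0000e-03,
       -0.0000e+00]), 'tcp_pos': array([ 0.175, -0.599,  0.23 ]), 'tool_rot': array([ 0.99 ,  0.141,  0.   , -0.001]), 'force': array([ 0.346,  0.159, -0.212]), 'ft_torque': array([0.031, 0.008, 0.004]), 'gripper_force': np.float64(0.0), 'finger_gap': np.float64(0.998)} 0.0187
scene [[375.807474655168, 0.0, 253.00371134987145], [0.0, 375.807474655168, 198.59530323295158], [0.0, 0.0, 1.0]] 0.04246090914960906 [ 2.08248539  0.5440363  -0.29696667] [-0.49341722 -0.09115049  1.52692242]
top [[459.3775380540565, 0.0, 255.89563163034057], [0.0, 459.3775380540565, 182.86375193193192], [0.0, 0.0, 1.0]] -0.027756577340317123 [ 2.15358204 -2.13221795  0.16505558] [-0.02571276  0.59792069  1.43205218]
```

View pics/scene0.png

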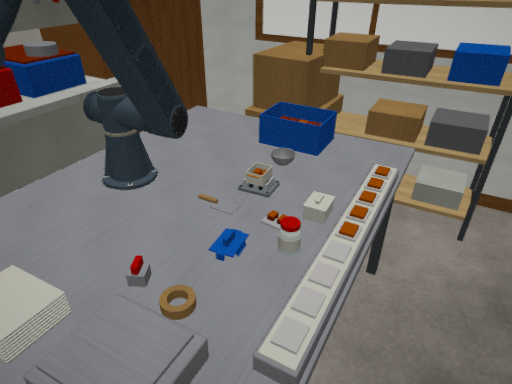

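View pics/top0.png

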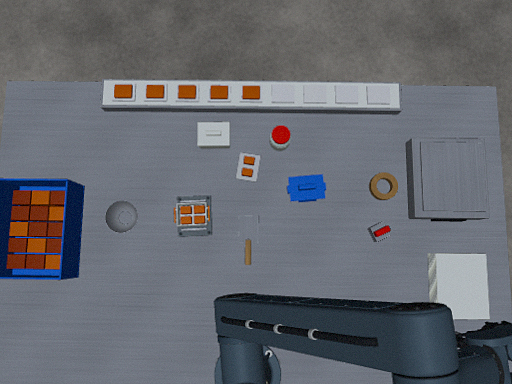

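The scene view shows the blue lid at (229,242) and the nest with the box at (260,180). In the top view the lid is at (307,188), the nest at (193,215), the packed box at (213,134) and the jar at (280,136). The lid and box are each measured from both views below.

```bash
cat > h.py <<'E'
import numpy as np,cv2,pickle
from scipy.spatial.transform import Rotation as R
def ray(d,uv):
    """world origin and direction(s) through pixels uv (n,2)"""
    K=d['camera_matrix'];uv=np.atleast_2d(np.array(uv,float))
    p=cv2.undistortPoints(uv[:,None],K,np.array([d['k1'],0,0,0.]))[:,0]
    M=cv2.Rodrigues(np.array(d['rvec'],float))[0]
    return -M.T@np.array(d['tvec']).ravel(),np.c_[p,np.ones(len(p))]@M
def plane(d,uv,z):
    o,v=ray(d,uv);return o+v*((z-o[2])/v[:,2])[:,None]
def tri(obs):
    A=0;b=0
    for d,uv in obs:
        o,v=ray(d,uv);v=v[0]/np.linalg.norm(v[0]);P=np.eye(3)-np.outer(v,v);A=A+P;b=b+P@o
    return np.linalg.solve(A,b)
def cloud(d,m):
    """points from depth under mask"""
    m=m&(d['depth']>0);r,c=np.nonzero(m);o,v=ray(d,np.c_[c,r])
    return o+v*d['depth'][r,c][:,None]
def hsv(d):return cv2.cvtColor(d['image'],cv2.COLOR_RGB2HSV)
def blue(d):
    h=hsv(d);return (h[...,0]>100)&(h[...,0]<125)&(h[...,1]>150)&(h[...,2]>60)
def orange(d):
    h=hsv(d);return (h[...,0]<22)&(h[...,1]>140)&(h[...,2]>90)
def box(m,x0,x1,y0,y1):
    k=np.zeros_like(m);k[y0:y1,x0:x1]=1;return m&k
E
python3 - <<'E'
from h import *
D=pickle.load(open('d0.pkl','rb'));s,t=D['scene'],D['top']
for d,bl,bn in((t,(280,335,165,210),(165,220,185,245)),(s,(200,260,215,270),(230,290,155,200))):
    L=cloud(d,box(blue(d),*bl));
    print('lid',np.percentile(L,[1,50,99],axis=0).round(3).tolist())
    pl=L[(L[:,2]>.018)&(L[:,2]<.034)];
    r=cv2.minAreaRect(pl[:,:2].astype(np.float32)*1000);print(r,len(pl))
    g=L[L[:,2]>.05];print('bar',len(g),g.mean(0) if len(g) else 0, cv2.minAreaRect(g[:,:2].astype(np.float32)*1000) if len(g)>3 else 0)
    O=cloud(d,box(orange(d),*bn));print('or',np.percentile(O,[1,50,99],axis=0).round(3).tolist())
    N=cloud(d,box(np.ones_like(d['depth'],bool),*bn));
    for a,b in((.01,.018),(.038,.046),(.07,.076),(.077,.09)):
        n=N[(N[:,2]>a)&(N[:,2]<b)]
        if len(n)>3:print(a,len(n),cv2.minAreaRect(n[:,:2].astype(np.float32)*1000),n.mean(0))
E
python3 - <<'E'
import cv2,sys
sys.path.insert(0,'.')
i=cv2.imread('pics/top0.png');j=cv2.imread('pics/scene0.png')
f=lambda a:cv2.resize(a,(400,400),interpolation=cv2.INTER_CUBIC)
import numpy as np
cv2.imwrite('pics/crop1.png',np.hstack([f(i[183:247,161:225]),f(j[150:200,235:285])]))
E
```

```text
lid [[0.546, -0.243, 0.002], [0.585, -0.183, 0.026], [0.628, -0.125, 0.06]]
((588.816650390625, -183.66314697265625), (78.96121978759766, 125.72307586669922), 5.752595901489258) 736
bar 84 [ 0.58932534 -0.18252176  0.0561572 ] ((589.1989135742188, -182.45762634277344), (16.16701316833496, 54.44596862792969), 6.954588413238525)
or [[0.466, 0.128, -0.002], [0.493, 0.175, 0.062], [0.52, 0.245, 0.082]]
0.01 372 ((494.750732421875, 180.78175354003906), (130.22669982910156, 108.21714782714844), 3.341118812561035) [0.48753919 0.17238227 0.01401933]
0.038 175 ((495.0213928222656, 180.52752685546875), (96.22938537597656, 89.85277557373047), 3.424617052078247) [0.494076   0.18348097 0.04161157]
0.07 38 ((493.5694580078125, 181.73995971679688), (67.859375, 107.28150939941406), 3.1009714603424072) [0.50116967 0.17176322 0.0733155 ]
0.077 138 ((494.7352294921875, 180.34024047851562), (70.12239837646484, 109.25688934326172), 3.2519304752349854) [0.49331808 0.18547404 0.08099486]
lid [[0.548, -0.25, 0.005], [0.594, -0.2, 0.026], [0.629, -0.128, 0.057]]
((587.4555053710938, -188.5321502685547), (80.
[... 163 characters left out ...]
84, 56.90813446044922), 4.211340427398682)
or [[0.457, 0.121, 0.052], [0.483, 0.186, 0.062], [0.514, 0.213, 0.079]]
0.01 278 ((487.3153076171875, 283.145263671875), (132.02468872070312, 327.74395751953125), 3.580353260040283) [0.5056441  0.18283192 0.01378344]
0.038 103 ((493.2132568359375, 253.65963745117188), (94.16231536865234, 247.24732971191406), 1.6078636646270752) [0.50831256 0.21123115 0.04176415]
0.07 57 ((493.6799621582031, 175.65573120117188), (70.37348937988281, 104.75796508789062), 3.146944761276245) [0.49613663 0.17889568 0.07319372]
0.077 85 ((492.68133544921875, 177.78988647460938), (71.45636749267578, 111.10517883300781), 3.086303234100342) [0.49258911 0.17431539 0.079801  ]
```

View pics/crop1.png

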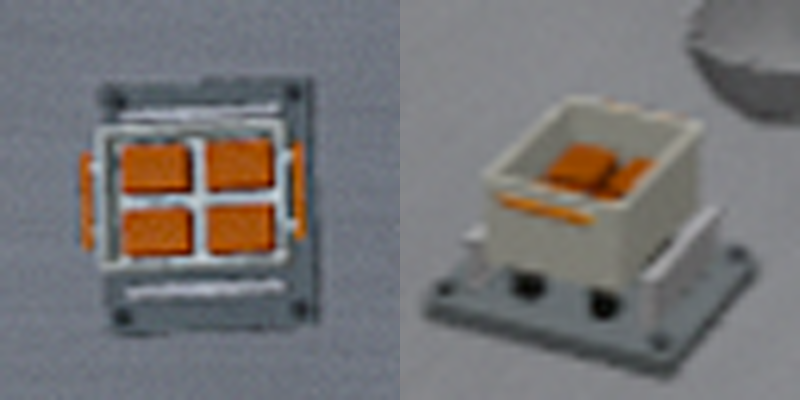

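The crop shows the box rim as a white rectangle (100–285, 125–268 in the left panel). The orange bars are at its left and right ends, so box y runs along world y.

Estimates so far:
- **Box:** about (0.494, 0.180), yaw 3.3°.
- **Lid:** about (0.588, -0.184), yaw 5.7°.

Next I turn the tool and move over the lid.

```bash
T='0 0 -0.1 0 0 -0.0883'
python3 -m crank '0 0 -0.1 0 0 -0.0883;0 0 -0.1 0 0 -0.0883;0 0 -0.1 0 0 -0.0883;0 0 -0.1 0 0 -0.0883;0 0 -0.1 0 0 -0.0883'
python3 -m crank '0 0 -0.1 0 0 -0.0883;0 0 -0.1 0 0 -0.0883;0 0 -0.1 0 0 -0.0883;0 0 -0.1 0 0 -0.0883;0 0 -0.1 0 0 -0.0883'
python3 -m crank '.62 .753 0 0 0 0;.62 .753 0 0 0 0;.62 .753 0 0 0 0;.62 .753 0 0 0 0;.62 .753 0 0 0 0'
python3 -m crank '.62 .753 0 0 0 0;.62 .753 0 0 0 0;.62 .753 0 0 0 0;.62 .753 0 0 0 0;.62 .753 0 0 0 0'
python3 -m crank '.62 .753 0 0 0 0;.62 .753 0 0 0 0;.62 .753 0 0 0 0;.62 .753 0 0 0 0;.62 .753 0 0 0 0'
python3 -m crank '0 0 0 0 0 0;0 0 0 0 0 0;0 0 0 0 0 0;0 0 0 0 0 0;0 0 0 0 0 0'
python3 - <<'E'
from h import *
from station import snapshot,telemetry
d=snapshot('wrist');pickle.dump(d,open('w1.pkl','wb'));cv2.imwrite('pics/w1.png',d['image'][:,:,::-1])
s=telemetry.sense();print(s['tcp_pos'],R.from_quat(s['tool_rot']).as_matrix().round(4).tolist(),s['force'])
o,v=ray(d,[[256,192]]);print(o,v,d['k1'])
L=cloud(d,blue(d))
for a,b in((.018,.034),(.052,.06)):
    p=L[(L[:,2]>a)&(L[:,2]<b)]
    if len(p)>3:print(len(p),cv2.minAreaRect(p[:,:2].astype(np.float32)*1000),p.mean(0))
E
```

```text
t: 0.6
tcp_pos: [0.175, -0.5996, 0.2509]
tool_rot: [0.882, 0.472, 0.0, -0.001]
force: [0.2, -0.2, 0.3]
finger_gap: 0.999
gripper_force: 0.0
t: 1.1
tcp_pos: [0.175, -0.5995, 0.2709]
tool_rot: [0.669, 0.743, 0.0, -0.001]
force: [0.1, 0.1, -0.4]
finger_gap: 1.0
gripper_force: 0.0
t: 1.6
tcp_pos: [0.3132, -0.46, 0.2709]
tool_rot: [0.671, 0.741, 0.0, -0.0]
force: [-1.1, -0.5, -1.8]
finger_gap: 0.999
gripper_force: 0.0
t: 2.1
tcp_pos: [0.4507, -0.3216, 0.271]
tool_rot: [0.671, 0.742, 0.0, -0.0]
force: [0.6, 0.3, -0.5]
finger_gap: 1.002
gripper_force: 0.0
t: 2.6
tcp_pos: [0.5881, -0.1832, 0.2708]
tool_rot: [0.671, 0.742, -0.0, -0.001]
force: [0.1, -1.2, 0.3]
finger_gap: 1.003
gripper_force: 0.0
t: 3.1
tcp_pos: [0.5867, -0.1858, 0.2714]
tool_rot: [0.672, 0.741, -0.0, -0.0]
force: [-0.1, -1.3, -0.1]
finger_gap: 0.999
gripper_force: 0.0
[ 0.58683115 -0.18565709  0.27139849] [[-0.0982, 0.9952, -0.0001], [0.9952, 0.0982, -0.0], [0.0, -0.0001, -1.0]] [ 0.62608173 -0.1361334   0.52759622]
[ 0.57906053 -0.11184018  0.41484829] [[ 0.03760791 -0.29662707 -0.95435772]] 0.0008356800505602141
4381 ((587.31640625, -183.68728637695312), (79.94095611572266, 123.25670623779297), 5.2020583152771) [ 0.58678922 -0.18050846  0.02642662]
523 ((587.152099609375, -183.30023193359375), (14.130176544189453, 55.002586364746094), 5.937989711761475) [ 0.58718782 -0.18248259  0.05616094]
```

View pics/w1.png

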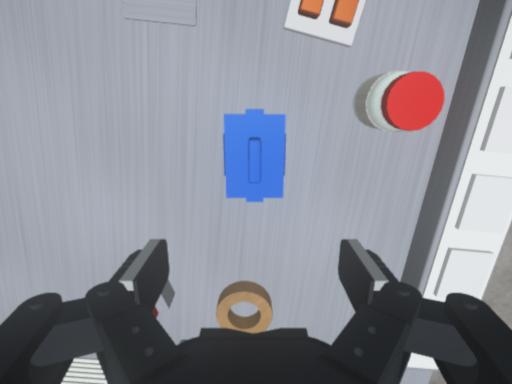

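The wrist view shows the lid at (254,156), square to the tool, with the bar at (254,160). All three views agree on the lid at (0.587, -0.1835) with its bar top at 0.056, so I descend and grip.

```bash
python3 -m crank '.055 .012 .8 0 0 0;0 0 .8 0 0 0;0 0 .8 0 0 0;0 0 .8 0 0 0;0 0 .8 0 0 0' 
python3 -m crank '0 0 .5 0 0 0;0 0 .5 0 0 0;0 0 .4 0 0 0;0 0 .4 0 0 0;0 0 .26 0 0 0' 
python3 -m crank '0 0 0 0 0 0;0 0 0 0 0 0;0 0 0 0 0 0;0 0 0 0 0 0;0 0 0 0 0 0' -1 80
python3 -m crank '0 0 0 0 0 0;0 0 0 0 0 0;0 0 0 0 0 0;0 0 0 0 0 0;0 0 0 0 0 0' -1 110
python3 - <<'E'
from h import *
from station import snapshot,telemetry
d=snapshot('wrist');pickle.dump(d,open('w2.pkl','wb'));cv2.imwrite('pics/w2.png',d['image'][:,:,::-1])
E
```

```text
t: 3.65
tcp_pos: [0.5875, -0.1832, 0.1104]
tool_rot: [0.671, 0.741, 0.0, 0.0]
force: [0.5, 0.2, -0.1]
finger_gap: 1.0
gripper_force: 0.0
t: 4.15
tcp_pos: [0.5872, -0.1828, 0.0277]
tool_rot: [0.671, 0.741, -0.0, -0.0]
force: [-0.6, -0.1, -0.8]
finger_gap: 1.002
gripper_force: 0.0
t: 4.65
tcp_pos: [0.5879, -0.1826, 0.0298]
tool_rot: [0.671, 0.742, 0.0, 0.0]
force: [-0.8, 0.5, 3.1]
finger_gap: 0.171
gripper_force: 78.3
t: 5.15
tcp_pos: [0.5879, -0.1827, 0.0299]
tool_rot: [0.671, 0.742, 0.0, 0.0]
force: [-1.3, 0.3, 5.2]
finger_gap: 0.166
gripper_force: 107.5
```

View pics/w2.png

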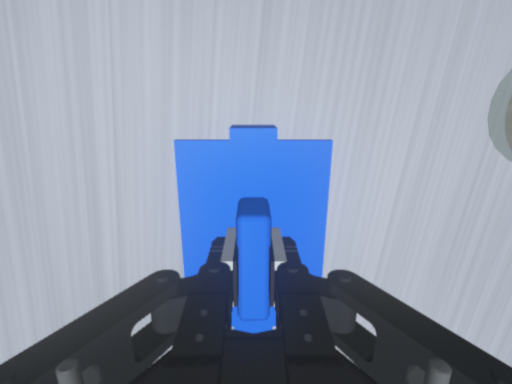

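The wrist view shows the bar at (254,260) centred between the pads, and the plate's front edge at row 140 is level, so the grip is good. I lift and carry to just short of the box to measure it with the wrist camera.

```bash
python3 -m crank '0 0 -.3 0 0 0;0 0 -.5 0 0 0;0 0 -.7 0 0 0;0 0 -.7 0 0 0;0 0 -.7 0 0 0' 
python3 -m crank '.665 -.168 -.26 0 0 0;.665 -.168 -.26 0 0 0;.665 -.168 -.26 0 0 0;.665 -.168 -.26 0 0 0;.665 -.168 -.26 0 0 0' 
python3 -m crank '.665 -.168 -.26 0 0 0;.665 -.168 -.26 0 0 0;.665 -.168 -.26 0 0 0;.665 -.168 -.26 0 0 0;.665 -.168 -.26 0 0 0' 
python3 -m crank '0 0 0 0 0 0;0 0 0 0 0 0;0 0 0 0 0 0;0 0 0 0 0 0;0 0 0 0 0 0'
python3 - <<'E'
from h import *
from station import snapshot,telemetry
d=snapshot('wrist');t=snapshot('top');s=telemetry.sense();pickle.dump((d,t,s),open('w3.pkl','wb'));cv2.imwrite('pics/w3.png',d['image'][:,:,::-1])
C=cloud(d,d['depth']>0)
for a,b in((.010,.018),(.07,.0765),(.077,.086)):
    n=C[(C[:,2]>a)&(C[:,2]<b)&(C[:,1]>.1)&(abs(C[:,0]-.494)<.09)]
    if len(n)>3:print(a,len(n),cv2.minAreaRect(n[:,:2].astype(np.float32)*1000),n.mean(0))
print(s['tcp_pos'],s['force'],s['tool_rot'])
M=R.from_quat(s['tool_rot']).as_matrix()
for dd,lim in((d,0),(t,0)):
    L=cloud(dd,blue(dd));L=L[(L[:,2]>.15)&(L[:,1]<.2)&(L[:,1]>-.1)]
    if len(L): 
        Q=(L-s['tcp_pos'])@M
        print('lid in tool',len(Q),np.percentile(Q,[1,5,50,95,99],axis=0).round(4).tolist())
E
```

```text
t: 5.7
tcp_pos: [0.5873, -0.1822, 0.146]
tool_rot: [0.671, 0.742, -0.0, -0.0]
force: [0.6, -0.8, -2.3]
finger_gap: 0.165
gripper_force: 107.4
t: 6.2
tcp_pos: [0.5401, -0.0523, 0.1975]
tool_rot: [0.671, 0.742, 0.0, -0.0]
force: [0.0, -0.3, -1.6]
finger_gap: 0.168
gripper_force: 107.5
t: 6.7
tcp_pos: [0.4933, 0.0766, 0.2495]
tool_rot: [0.671, 0.742, 0.0, -0.0]
force: [0.4, 0.1, -1.6]
finger_gap: 0.163
gripper_force: 107.5
t: 7.2
tcp_pos: [0.4944, 0.0747, 0.2485]
tool_rot: [0.671, 0.741, -0.0, -0.0]
force: [-0.2, 0.2, -1.8]
finger_gap: 0.168
gripper_force: 107.5
0.01 2488 ((492.5466003417969, 181.07015991210938), (130.01072692871094, 109.98533630371094), 3.1978797912597656) [0.48854589 0.17635688 0.01458334]
0.07 324 ((492.3321533203125, 181.07656860351562), (64.36176300048828, 110.87353515625), 3.484924554824829) [0.49596146 0.1969666  0.07415464]
0.077 1640 ((492.3414306640625, 181.01425170898438), (70.21875762939453, 110.2453842163086), 3.331275701522827) [0.49204638 0.18792783 0.08053774]
[0.49436858 0.07490408 0.24856583] [-0.04140462  0.74569142 -2.09353981] [ 6.71274452e-01  7.41208813e-01 -2.09713550e-04 -2.46785789e-04]
lid in tool 20137 [[-0.0579, -0.0395, -0.0283], [-0.0212, -0.0363, -0.0267], [0.025, -0.0006, 0.0034], [0.0544, 0.035, 0.0045], [0.0595, 0.0382, 0.0049]]
lid in tool 280 [[-0.0629, -0.0473, -0.1906], [-0.0599, -0.0377, -0.0009], [-0.0384, -0.0215, 0.0038], [0.0525, 0.017, 0.0094], [0.0573, 0.0334, 0.0195]]
```

View pics/w3.png

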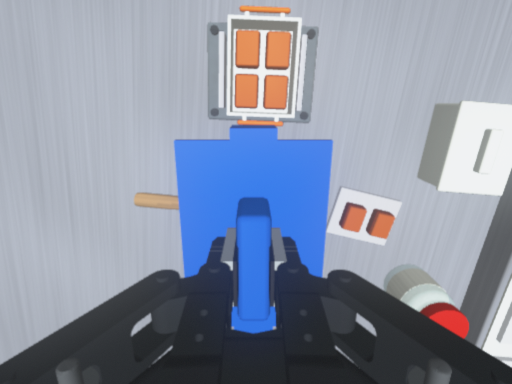

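The wrist view shows the box at (263,68), yaw about 3.3°, with the rim bars at (265,10) and (260,123). The held lid is square in the gripper. Now the exact lid offset in the tool.

Run:
```python
from h import *
d,t,s=pickle.load(open('w3.pkl','rb'))
M=R.from_quat(s['tool_rot']).as_matrix();p=np.array(s['tcp_pos'])
L=cloud(d,blue(d));Q=(L-p)@M
P=Q[(Q[:,2]>0)&(Q[:,2]<.008)]
A=P[(abs(P[:,1])>.02)&(P[:,0]>.03)]
print('n',len(P),'plate z',np.median(A[:,2]),'slopes',np.linalg.lstsq(np.c_[A[:,:2],np.ones(len(A))],A[:,2],rcond=None)[0])
print('front plate',np.percentile(A[:,0],[98,99,99.8]),'clip',np.percentile(P[abs(P[:,1])<.008][:,0],[98,99,99.8]))
for x in(.03,.04,.05):
    B=P[abs(P[:,0]-x)<.003];print(x,B[:,1].min(),B[:,1].max(),(B[:,1].min()+B[:,1].max())/2)
# bar, same camera
B=Q[(Q[:,2]<-.015)&(Q[:,0]>-.04)&(Q[:,0]<.04)];print('bar',cv2.minAreaRect(B[:,:2].astype(np.float32)*1000))
# rays through plate front corners & edge
m=blue(d).astype(np.uint8);r=[np.nonzero(m[y])[0][[0,-1]] for y in(150,200)]
print(r)
```

```text
n 15899 plate z 0.0035582072908424997 slopes [-0.00216209  0.00530142  0.00365861]
front plate [0.05518739 0.05550569 0.05561057] clip [0.06089687 0.06137023 0.06146765]
0.03 -0.04025780190494453 0.03919790342352276 -0.000529949240710887
0.04 -0.040513214088161977 0.03917366644049015 -0.0006697738238359147
0.05 -0.040403320924196344 0.03911226557844742 -0.0006455276728744609
bar ((-0.16890907287597656, 0.3825416564941406), (48.13909912109375, 48.882347106933594), 46.87369155883789)
[array([175, 331]), array([179, 327])]
```

```bash
python3 -m crank '.534 .046 0 0 0 0;.534 .046 0 0 0 0;.534 .046 0 0 0 0;.534 .046 0 0 0 0;.534 .046 0 0 0 0' 
python3 -m crank '0 0 .7 0 0 .0263;0 0 .7 0 0 0;0 0 .7 0 0 0;0 0 .6 0 0 0;0 0 .35 0 0 0' 
python3 -m crank '0 0 0 0 0 0;0 0 0 0 0 0;0 0 0 0 0 0;0 0 0 0 0 0;0 0 0 0 0 0'
python3 - <<'E'
from h import *
from station import snapshot,telemetry
D={n:snapshot(n) for n in('wrist','top','scene')};s=telemetry.sense();pickle.dump((D,s),open('w4.pkl','wb'))
print(s['tcp_pos'],s['tool_rot'],s['force'])
w=D['wrist']['image'][:,:,::-1][60:260,120:392];t=D['top']['image'][:,:,::-1][183:247,151:235];c=D['scene']['image'][:,:,::-1][135:205,215:300]
f=lambda a:cv2.resize(a,(400,300),interpolation=cv2.INTER_CUBIC)
cv2.imwrite('pics/c4.png',np.vstack([np.hstack([f(w),f(t)]),np.hstack([f(c),f(D['wrist']['image'][:,:,::-1])])]))
for n in('top','scene'):
    d=D[n];L=cloud(d,blue(d));L=L[(abs(L[:,0]-.493)<.09)&(abs(L[:,1]-.181)<.09)&(L[:,2]>.08)&(L[:,2]<.3)];print(n,len(L),np.percentile(L,[1,50,99],axis=0).round(4).tolist())
E
```

```text
t: 7.8
tcp_pos: [0.4928, 0.1832, 0.2487]
tool_rot: [0.671, 0.741, -0.0, -0.0]
force: [1.2, 0.0, -2.2]
finger_gap: 0.162
gripper_force: 107.5
t: 8.3
tcp_pos: [0.4919, 0.1823, 0.1248]
tool_rot: [0.686, 0.727, -0.001, -0.001]
force: [-0.0, 0.2, -1.1]
finger_gap: 0.166
gripper_force: 107.6
t: 8.8
tcp_pos: [0.4933, 0.1827, 0.1278]
tool_rot: [0.686, 0.728, 0.001, 0.001]
force: [0.0, 0.3, -1.4]
finger_gap: 0.168
gripper_force: 107.5
[0.492889   0.18272903 0.12733221] [6.86024455e-01 7.27578382e-01 2.98790747e-04 2.35232808e-04] [-0.35283883  0.20377548 -3.2712609 ]
top 357 [[0.4546, 0.1197, 0.1042], [0.4902, 0.1439, 0.1235], [0.5352, 0.2342, 0.2403]]
scene 390 [[0.455, 0.1157, 0.1026], [0.5035, 0.1602, 0.1232], [0.5521, 0.2363, 0.2866]]
```

View pics/c4.png

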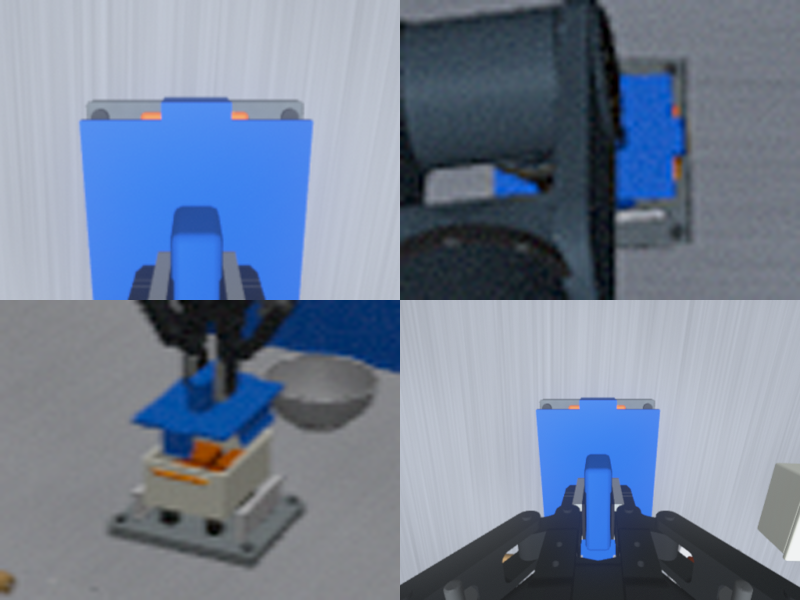

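The views show the lid level above the box. In the wrist crop the orange bar peeks out evenly at (151,117) and (239,117) either side of the clip (162–230), so alignment looks good. I check this numerically.

Run:
```python
from h import *
D,s=pickle.load(open('w4.pkl','rb'));p=np.array(s['tcp_pos']);M=R.from_quat(s['tool_rot']).as_matrix()
d=D['wrist'];o=box(orange(d),180,330,110,160)
C=cloud(d,o);C=C[(C[:,2]>.065)&(C[:,2]<.085)];Q=(C-p)@M
print('bar tool y ends',Q[:,1].min(),Q[:,1].max(),'mid',(Q[:,1].min()+Q[:,1].max())/2,'x outer',np.percentile(Q[:,0],[50,95,99]),'z',C[:,2].mean())
n=cloud(d,np.ones_like(o));n=n[(n[:,2]>.010)&(n[:,2]<.018)];Qn=(n-p)@M;Qn=Qn[(abs(Qn[:,1])<.075)&(Qn[:,0]>.02)]
print('nest base tool y',Qn[:,1].min(),Qn[:,1].max(),'x front',np.percentile(Qn[:,0],[98,99.5]),len(Qn))
b=cloud(d,blue(d));Qb=(b-p)@M;P=Qb[(Qb[:,2]>0)&(Qb[:,2]<.008)]
B=P[abs(P[:,0]-.045)<.005];print('lid y',B[:,1].min(),B[:,1].max());k=P[P[:,0]>.058];print('clip y',k[:,1].min(),k[:,1].max(),'x',np.percentile(P[:,0],99.8))
# top view, same-camera comparison: -y end of lid and bar b / nest -y edge
t=D['top'];m=box(blue(t),180,240,183,245);L=cloud(t,m);L=L[(L[:,2]>.11)&(L[:,2]<.14)&(L[:,1]<.17)];q=(L-p)@M
W=q[(q[:,0]<-.035)&(q[:,0]>-.054)];print('top lid: x end',q[:,0].min(),'y',np.percentile(W[:,1],[1,99]))
C=cloud(t,box(orange(t),195,215,195,235));C=C[(C[:,2]>.06)&(C[:,2]<.085)];q=(C-p)@M;print('top bar_b x',q[:,0].min(),'y ends',q[:,1].min(),q[:,1].max(),len(q))
```

```text
bar tool y ends -0.024061844241420445 0.022050879572254538 mid -0.0010054823345829536 x outer [0.05229336 0.05247875 0.05248458] z 0.07800149065344975
nest base tool y -0.06576131362281905 0.0639040753560094 x front [0.05287464 0.05341084] 953
lid y -0.039962401011262486 0.03945496780705154
clip y -0.0118399125568987 0.01125416213391376 x 0.06185174057811724
top lid: x end -0.062310409080059706 y [-0.03608419  0.03991496]
top bar_b x -0.0566378406352998 y ends -0.018082345144789336 -0.018082345144789336 1
```

```bash
python3 -m crank '-.025 -.012 .2 0 0 0;0 0 .2 0 0 0;0 0 .1 0 0 0;0 0 .05 0 0 0;0 0 .03 0 0 0' 
python3 -m crank '0 0 .0125 0 0 0;0 0 .0125 0 0 0;0 0 .0125 0 0 0;0 0 .0125 0 0 0;0 0 .0125 0 0 0'
python3 -m crank '0 0 .0125 0 0 0;0 0 .0125 0 0 0;0 0 .0125 0 0 0;0 0 .0125 0 0 0;0 0 .0125 0 0 0'
python3 -m crank '0 0 .0125 0 0 0;0 0 .0125 0 0 0;0 0 .0125 0 0 0;0 0 .0125 0 0 0;0 0 .0125 0 0 0'
```

```text
t: 9.45
tcp_pos: [0.4922, 0.1816, 0.1032]
tool_rot: [0.686, 0.728, -0.0, -0.0]
force: [-0.4, 0.4, -1.7]
finger_gap: 0.166
gripper_force: 107.5
t: 9.95
tcp_pos: [0.4924, 0.1817, 0.1013]
tool_rot: [0.686, 0.728, 0.0, 0.0]
force: [-0.2, 0.0, -2.6]
finger_gap: 0.164
gripper_force: 107.5
t: 10.45
tcp_pos: [0.4924, 0.1817, 0.0989]
tool_rot: [0.686, 0.728, 0.0, 0.0]
force: [-0.9, 0.4, 3.2]
finger_gap: 0.165
gripper_force: 107.7
t: 10.95
tcp_pos: [0.4925, 0.1817, 0.0964]
tool_rot: [0.686, 0.728, 0.0, 0.0]
force: [-0.4, 0.6, 3.5]
finger_gap: 0.163
gripper_force: 107.9
```

```bash
python3 -m crank '0 0 .0125 0 0 0;0 0 .0125 0 0 0;0 0 .0125 0 0 0;0 0 .0125 0 0 0;0 0 .0125 0 0 0'
python3 -m crank '0 0 .0125 0 0 0;0 0 .0125 0 0 0;0 0 .0125 0 0 0;0 0 .0125 0 0 0;0 0 .0125 0 0 0'
python3 -c "
from station import telemetry as t
s=t.sense();print(s['ft_torque'],s['force'])"
```

```text
t: 11.45
tcp_pos: [0.4926, 0.1817, 0.0939]
tool_rot: [0.686, 0.728, 0.0, 0.0]
force: [-0.4, -0.5, 5.7]
finger_gap: 0.163
gripper_force: 108.2
t: 11.95
tcp_pos: [0.4927, 0.1817, 0.0916]
tool_rot: [0.686, 0.728, 0.0, 0.0]
force: [-0.7, -0.4, 8.1]
finger_gap: 0.168
gripper_force: 108.4
[0.01840464 0.18721752 0.01603319] [-0.68029591 -0.43021017  8.13928112]
```

```bash
python3 -m crank '0 0 .0125 0 0 0;0 0 .0125 0 0 0;0 0 .0125 0 0 0;0 0 .0125 0 0 0;0 0 .0125 0 0 0'
python3 -m crank '0 0 .0125 0 0 0;0 0 .0125 0 0 0;0 0 .0125 0 0 0;0 0 .0125 0 0 0;0 0 .0125 0 0 0'
```

```text
t: 12.45
tcp_pos: [0.4927, 0.1817, 0.0894]
tool_rot: [0.686, 0.728, 0.0, 0.0]
force: [-1.5, -0.4, 10.6]
finger_gap: 0.168
gripper_force: 108.8
t: 12.95
tcp_pos: [0.4927, 0.1817, 0.0873]
tool_rot: [0.686, 0.728, 0.0, 0.0]
force: [-1.9, 0.2, 13.6]
finger_gap: 0.166
gripper_force: 109.3
```

```bash
python3 -m crank '0 0 .0125 0 0 0;0 0 .0125 0 0 0;0 0 .0125 0 0 0;0 0 .0125 0 0 0;0 0 .0125 0 0 0'
```

```text
t: 13.45
tcp_pos: [0.4927, 0.1818, 0.0851]
tool_rot: [0.686, 0.728, 0.001, 0.0]
force: [-3.3, -0.5, 14.8]
finger_gap: 0.163
gripper_force: 109.7
```

```bash
python3 -m crank '0 0 .0125 0 0 0;0 0 .0125 0 0 0;0 0 .0125 0 0 0;0 0 .0125 0 0 0;0 0 .0125 0 0 0'
python3 - <<'E'
from h import *
from station import snapshot,telemetry
s=telemetry.sense();print(s['ft_torque'],s['force'])
d=snapshot('scene');i=d['image'][:,:,::-1];w=snapshot('wrist')['image'][:,:,::-1]
f=lambda a:cv2.resize(a,(400,330),interpolation=cv2.INTER_CUBIC)
cv2.imwrite('pics/c5.png',np.hstack([f(i[135:205,215:300]),f(w[60:260,120:392])]))
E
```

```text
t: 13.95
tcp_pos: [0.4928, 0.1818, 0.0829]
tool_rot: [0.686, 0.728, 0.001, 0.001]
force: [-2.5, -0.0, 16.2]
finger_gap: 0.166
gripper_force: 110.1
[0.03565315 0.51844363 0.021763  ] [-2.52957466e+00 -1.59316423e-02  1.61608765e+01]
```

View pics/c5.png

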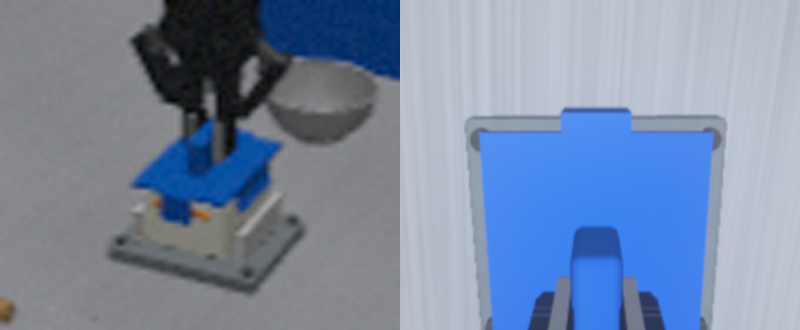

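The scene crop shows the lid level over the box, with the clip over the orange bar at (180,208) and not yet home. The wrist crop shows it square in the nest. I keep pressing.

```bash
python3 -m crank '0 0 .0125 0 0 0;0 0 .0125 0 0 0;0 0 .0125 0 0 0;0 0 .0125 0 0 0;0 0 .0125 0 0 0'
```

```text
t: 14.55
tcp_pos: [0.493, 0.1818, 0.0797]
tool_rot: [0.686, 0.728, 0.001, 0.001]
force: [-1.8, 0.8, 11.1]
finger_gap: 0.163
gripper_force: 109.4
```

```bash
python3 -m crank '0 0 .0125 0 0 0;0 0 .0125 0 0 0;0 0 .0125 0 0 0;0 0 .0125 0 0 0;0 0 .0125 0 0 0'
```

```text
t: 15.05
tcp_pos: [0.493, 0.1818, 0.0775]
tool_rot: [0.686, 0.728, 0.001, 0.001]
force: [-2.7, 0.5, 13.8]
finger_gap: 0.16
gripper_force: 109.5
```

The force dropped from 16 to 11 N, which suggests a snap. I press a little further to be sure both clips are in, then look.

```bash
python3 -m crank '0 0 .0125 0 0 0;0 0 .0125 0 0 0;0 0 .0125 0 0 0;0 0 .0125 0 0 0;0 0 .0125 0 0 0'
python3 -m crank '0 0 .0125 0 0 0;0 0 .0125 0 0 0;0 0 .0125 0 0 0;0 0 .0125 0 0 0;0 0 .0125 0 0 0'
python3 - <<'E'
from h import *
from station import snapshot,telemetry
s=telemetry.sense();print(s['ft_torque'],s['force'])
d=snapshot('scene');i=d['image'][:,:,::-1];w=snapshot('wrist');t=snapshot('top');pickle.dump((d,w,t,s),open('w6.pkl','wb'));wi=w['image'][:,:,::-1]
f=lambda a:cv2.resize(a,(400,330),interpolation=cv2.INTER_CUBIC)
cv2.imwrite('pics/c6.png',np.hstack([f(i[135:205,215:300]),f(wi[60:260,120:392])]))
E
```

```text
t: 15.55
tcp_pos: [0.493, 0.1818, 0.0753]
tool_rot: [0.686, 0.728, 0.001, 0.001]
force: [-2.3, -0.7, 17.6]
finger_gap: 0.167
gripper_force: 109.8
t: 16.05
tcp_pos: [0.493, 0.1818, 0.0732]
tool_rot: [0.686, 0.728, 0.001, 0.001]
force: [-3.4, 0.5, 18.7]
finger_gap: 0.166
gripper_force: 110.3
[-0.06714646  0.42181686 -0.0501741 ] [-3.4478445   0.46422975 18.72197627]
```

View pics/c6.png

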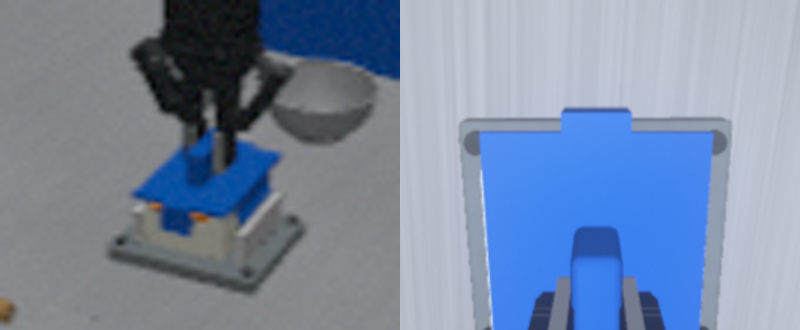

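In the scene crop the orange bar at (180,212) now sits just under the lid, consistent with home. I ease off to the unpressed height (TCP about 0.088) and check the force before letting go.

```bash
python3 -m crank '0 0 -.04 0 0 0;0 0 -.04 0 0 0;0 0 -.04 0 0 0;0 0 -.04 0 0 0;0 0 -.04 0 0 0'
python3 -m crank '0 0 -.03 0 0 0;0 0 -.03 0 0 0;0 0 -.03 0 0 0;0 0 -.03 0 0 0;0 0 -.03 0 0 0'
python3 -m crank '0 0 0 0 0 0;0 0 0 0 0 0;0 0 0 0 0 0;0 0 0 0 0 0;0 0 0 0 0 0'
```

```text
t: 16.7
tcp_pos: [0.493, 0.1818, 0.0802]
tool_rot: [0.686, 0.728, 0.001, 0.001]
force: [-1.6, -0.6, 9.1]
finger_gap: 0.165
gripper_force: 109.4
t: 17.2
tcp_pos: [0.493, 0.1818, 0.0855]
tool_rot: [0.686, 0.728, 0.001, 0.001]
force: [-0.6, 0.7, 3.5]
finger_gap: 0.16
gripper_force: 108.5
t: 17.7
tcp_pos: [0.493, 0.1818, 0.0853]
tool_rot: [0.686, 0.728, 0.001, 0.0]
force: [1.6, 0.6, 4.8]
finger_gap: 0.164
gripper_force: 108.4
```

```bash
python3 -m crank '0 0 -.02 0 0 0;0 0 -.02 0 0 0;0 0 -.02 0 0 0;0 0 0 0 0 0;0 0 0 0 0 0'
python3 -m crank '0 0 0 0 0 0;0 0 0 0 0 0;0 0 0 0 0 0;0 0 0 0 0 0;0 0 0 0 0 0' 0.4 20
python3 -m crank '0 0 -.2 0 0 0;0 0 -.5 0 0 0;0 0 -.8 0 0 0;0 0 -.8 0 0 0;0 0 -.8 0 0 0'
python3 -m crank '-.6 0 -.4 0 0 0;-.6 0 -.4 0 0 0;-.6 0 0 0 0 0;-.6 0 0 0 0 0;0 0 0 0 0 0'
python3 - <<'E'
from h import *
from station import snapshot,telemetry
S=snapshot('scene');w=snapshot('wrist');t=snapshot('top');s=telemetry.sense();pickle.dump((S,w,t,s),open('w7.pkl','wb'))
f=lambda a:cv2.resize(a,(400,330),interpolation=cv2.INTER_CUBIC)
cv2.imwrite('pics/c7.png',np.hstack([f(S['image'][135:205,215:300,::-1]),f(w['image'][:,:,::-1])]))
for n,d in(('w',w),('t',t),('s',S)):
    L=cloud(d,blue(d));L=L[(abs(L[:,0]-.493)<.08)&(abs(L[:,1]-.181)<.08)]
    P=L[(L[:,2]>.077)&(L[:,2]<.097)]
    if len(P)<20:continue
    c=P.mean(0);A=np.c_[P[:,:2]-c[:2],np.ones(len(P))];m=abs(P[:,2]-np.median(P[:,2]))<.004
    k=np.linalg.lstsq(A[m],P[m,2],rcond=None)[0]
    print(n,'n',len(P),'top z',np.median(P[:,2]),'slope',k[:2],'rect',cv2.minAreaRect(P[m][:,:2].astype(np.float32)*1000))
E
```

```text
t: 18.2
tcp_pos: [0.4925, 0.1815, 0.0876]
tool_rot: [0.686, 0.728, 0.0, 0.0]
force: [1.8, 1.6, 1.7]
finger_gap: 0.166
gripper_force: 108.2
t: 18.7
tcp_pos: [0.4919, 0.1816, 0.0874]
tool_rot: [0.686, 0.728, -0.0, -0.0]
force: [-0.2, -0.4, -0.0]
finger_gap: 0.701
gripper_force: 0.0
t: 19.2
tcp_pos: [0.492, 0.1816, 0.2133]
tool_rot: [0.686, 0.728, -0.0, -0.0]
force: [0.4, -0.2, -0.4]
finger_gap: 0.7
gripper_force: 0.0
t: 19.7
tcp_pos: [0.4983, 0.0836, 0.2444]
tool_rot: [0.687, 0.726, 0.0, 0.001]
force: [0.5, 0.1, -0.7]
finger_gap: 0.699
gripper_force: 0.0
w n 9094 top z 0.08540841131052829 slope [-0.00104316  0.00016013] rect ((491.8570251464844, 180.61155700683594), (80.20964813232422, 124.30504608154297), 3.478911876678467)
t n 277 top z 0.08421265794604738 slope [ 0.01312018 -0.00593943] rect ((481.2733459472656, 184.98464965820312), (129.87100219726562, 59.46324920654297), 72.2901840209961)
s n 285 top z 0.08466356583561685 slope [-0.00212976  0.00133273] rect ((492.99224853515625, 177.77447509765625), (79.70387268066406, 126.10057067871094), 2.392134666442871)
```

View pics/c7.png

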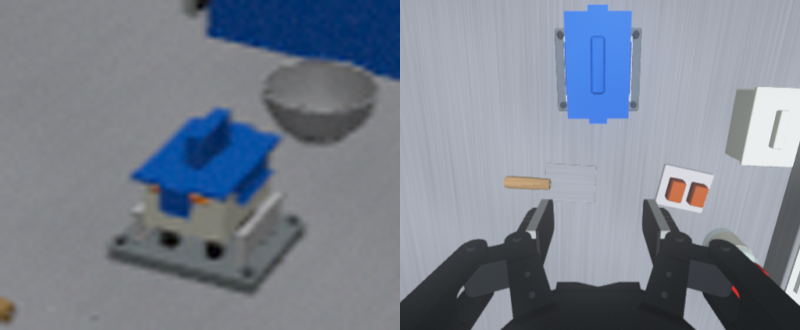

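The left panel shows the lid sitting level on the box, and the right panel shows it centred in the nest at (598,65). It measures level to about 0.001 rad, with the underside at 0.0814 against a rim at about 0.081 and the centre within 1 mm. I hand it in.

```bash
python3 -m crank '0 0 0 0 0 0;0 0 0 0 0 0;0 0 0 0 0 0;0 0 0 0 0 0;0 0 0 0 0 0'
python3 -c "
from station import manip
print(manip.sign_off())"
```

```text
t: 20.35
tcp_pos: [0.4979, 0.0861, 0.2435]
tool_rot: [0.686, 0.728, -0.0, -0.0]
force: [-0.2, -0.7, 0.2]
finger_gap: 0.703
gripper_force: 0.0
the job is handed in; nothing more can be done
None
```

The lid is pressed home on the box, measured level and centred within about 1 mm, then released, and the job was handed in at about 20 s; the hand-in returned no verdict, and I inferred the clips snapped from the force drop and the seated height.

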